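# Vent the leak-test pot and unload the relays

## Robot

A 6-joint arm with a two-finger parallel gripper is mounted at the origin on the work surface; the furniture and walls round the work are solid. World frame = base frame: x ahead of the robot, y to its left, z up, the work surface at z = 0. Lengths are in m, angles in rad, forces in N, time in s.
With the tool pointing down it reaches from about 0.4 to 0.825 m from the base axis. Payload 7 kg.
Tool frame: the origin (TCP) lies midway between the tips of the shut fingers; the grasp point (between the pads) lies 19 mm behind it (bot.grip_depth is the distance from the TCP to the grasp point, in m); z points along the fingers, y is the line along which they close (so a half turn about z gives the same grasp; the last joint's range is limited). The gripper opens to 85 mm and grips with 20 to 120 N. Pads are 22 mm wide; open, the fingers measure 114 mm over their backs; the gripper's body (76 mm by 85 mm) begins 54 mm behind the grasp point. The pads swing forward as they close: fully open they stand 13 mm farther back than shut.
Start: joints at [1.554, 0.359, 0.012, 0, -1.224, -0.288], TCP at [0.203, 0.644, 0.231] pointing down, gripper open.
Joint ranges: [-3.07, 3.07], [-1.43, 2.12], [-1.02, 1.25], [-3.03, 1.67], [-3.05, -0], [-3.03, 3.03]. Speed limits (rad/s): [2.39, 2.39, 3.01, 3.14, 3.14, 3.14].

## Interface

Orientations are given as [roll, pitch, yaw] about the fixed x, y, z axes, in that order (R = Rz(yaw) Ry(pitch) Rx(roll)).
In Python, from workcell import sensors, imaging, bot gives the robot as it stands.
- The arm moves only by the tool play_rows, never from a script. Its arguments are lists of equal length, an entry for each row: "slide": the shift along the tool's x, y, z normalised to -1 to 1, where 1 is 0.02 m, a list of three; "turn": the turn, a rotation vector about the tool's x, y, z normalised to -1 to 1, where 1 is 5 degrees, a list of three; "gripper": the opening, from 0 (shut) to 1 (fully open). A call has exactly 8 rows; each row shifts and turns the commanded pose from where the row before left it, along the tool's axes as they then stand; what a row does not reach is not made up. A row lasts 1/12 s, in which the tool goes at most 41.7 mm and 7.16 degrees, less where a joint would pass 70% of its speed; a pose out of reach is approached as far as the arm can. A call with a number of a shift or a turn outside -1 to 1 is refused whole. A call with a gripper value outside its range is refused whole. The fingers move at their own pace and stop on an object; "squeeze" is the grip in N (left out, the last holds). Time passes only in rows, so rows that do not move let the fingers close, or fill a call up. It gives the time, the measured TCP pose, the force, the opening and the grip force at its end, in the units of the state.
- sensors.get_state(): the state, without advancing time (a new reading comes with each control period).
- imaging.read_camera(name): name is "scene" or "top" or "wrist"; returns a dict with "color" (400x640x3 uint8, blue, green, red), "fovy" (degrees; the focal length in pixels is half the picture's height over the tangent of half this angle, whatever the lens; pixels are square), "cx", "cy" (the principal point, pixels), "pose" (4x4, takes a point from camera to world coordinates). Camera axes: x right, y up, looking along -z (the intrinsics and any distortion apply to the point x, -y, -z); pixel columns grow to the right and rows downward; lengths in m; the calibration is good to about 2 mm. The wrist camera is an equidistant fisheye: a pixel r from the principal point sees the ray r / f radians off the axis. A picture is of the moment at which its call begins. There is no depth.
- bot.finish_job(): hands the job in; it is judged then, once.
The state is a dict: "time": time; "joints": joint angles; "qd": joint speeds; "joint_torque": joint torques, N m; "ee_pos": TCP position; "ee_rot": TCP orientation; "ft_force": force on the tool from outside, world axes, zero at the start; "ft_torque": the same for the moment, N m; "opening": finger opening in m; "grasp_force": force on a finger pad.
Only numpy, scipy, OpenCV 4.12 (cv2) and the standard library are available. Lean on these libraries where they do the work, as an engineer would, in place of code of your own. Each camera call takes 0.05 s, during which the arm holds its last target. There are 200 camera calls.

## Task

The leak test is over: flip the tab over the vent fully back and unscrew the vent cap beneath it to its stop, so that the pot is vented. Only then press the release button so that the lid springs open, and move every relay from the pot into the black tray, leaving tab, cap and lid open and the tray flat on the bench.

Things in the scene. Friction and masses are not known exactly. Their poses are not given: they have to be found in the camera images.
- test_pot: Leak-test pot, fixed: a slab from x=-95 to 85, y=-155 to 155 mm, 20 thick. Origin on the bench, yaw varies. At (0,0) the chamber: floor 134x178 mm, its top 26 above the bench, mid ribs 4 high, no walls, under a clear-topped lid. At (0,125) the vent column with cap and tab; at (-50,-132) the release button.
- lid (a joint): Box-shaped clamshell lid, 126x168x50 mm, its top 80 mm above the bench when shut, hinged at the back (pot's +x). 0 = shut and caught, 2.0 rad = open at its stop. Pressing the release button frees it; a spring swings it open within about 1.5 s and holds it. It need not be touched.
- release (a joint): Spring push button, 28 mm across, m of travel: 0 = up, 0.006 = fully down (5 N). The catch lets go when it is about 0.003 to 0.005 down. It springs back.
- release_top (a point): Centre of the top face of the release button, on the slab to the pot's -y side of the lid, 48 mm from the lid's wall; 42 mm above the bench.
- flip_tab (a joint): Flip-top tab over the vent cap: a disc 48 mm across, 4 thick, with a tongue 10 wide, 5 thick that sticks out 30 mm to the pot's -x. 0 = closed, level; 2.3 rad = folded back to its stop, up and over to the pot's +x about the pot's y. Stiff hinge (0.03 N m): stays where it is left. Below about 1.9 rad it is in the way over the cap.
- tab_tongue (a point): Middle of the free part of the tongue, 12 mm from its tip, half-way through its thickness, 83 mm from the hinge axis; moves with the tab. There is 80 mm of free space under it. Closed, it is 116 mm above the bench.
- tab_hinge (a point): Point on the hinge axis of the flip tab (115 mm above the bench); its y axis is the hinge axis and its x axis points to the pot's +x. Fixed to the pot. A hinge bracket 12 mm wide stands just below it, 20 mm outside the cap's rim.
- vent_cap (a joint): Vent cap, turn in rad: starts between 0 and 0.4, grows counter-clockwise seen from above (unscrewing), stop at 3.0. Stiff (0.06 N m), stays where it is left. It rises 1.2 mm per rad and does not come off: it is captive.
- cap_grip (a point): Centre of the vent cap, on its axis, half-way up: a ribbed round cap 37 mm across, 22 high, centre 99 mm above the bench; the column below is 38 across. Grip its sides that face the pot's +y and -y, or up to 0.8 rad from there: the hinge bracket is on its +x side.
- tray: Loose flat black tray, 140 (x) x 210 (y) x 22 mm outside, walls and floor 3 mm thick, open at the top. Origin under the middle of its bottom; on the bench.
- relay_1_center (a point): Centre of a plug-in relay, 41 (x) x 22 (y) x 28 mm (z, up as it stands), 40 g; its solid block reaches 17, 11, 14 mm from here in x, y, z. It starts standing on the chamber floor under the lid, long side along the pot's x, in one of four places (two rows of two, 50 mm apart in x, 72 in y). Two to four relays are there.
- relay_2_center (a point): Centre of a plug-in relay, 41 (x) x 22 (y) x 28 mm (z, up as it stands), 40 g; its solid block reaches 17, 11, 14 mm from here in x, y, z. It starts standing on the chamber floor under the lid, long side along the pot's x, in one of four places (two rows of two, 50 mm apart in x, 72 in y). Two to four relays are there.
- relay_3_center (a point): Centre of a plug-in relay, 41 (x) x 22 (y) x 28 mm (z, up as it stands), 40 g; its solid block reaches 17, 11, 14 mm from here in x, y, z. It starts standing on the chamber floor under the lid, long side along the pot's x, in one of four places (two rows of two, 50 mm apart in x, 72 in y). Two to four relays are there.
- relay_4_center (a point): Centre of a plug-in relay, 41 (x) x 22 (y) x 28 mm (z, up as it stands), 40 g; its solid block reaches 17, 11, 14 mm from here in x, y, z. It starts standing on the chamber floor under the lid, long side along the pot's x, in one of four places (two rows of two, 50 mm apart in x, 72 in y). Two to four relays are there.

How it is judged:
On the way, in this order (a step that is already met when the one before it is completed fails the run):
1. the flip tab is folded back past upright (more than 1.9 rad) (value of joint flip_tab above 1.9 rad), for 0.2 s.
2. the vent cap is unscrewed (more than 2.5 rad) (value of joint vent_cap above 2.5 rad), for 0.2 s.
3. the lid has sprung open (more than 1.7 rad) (value of joint lid above 1.7 rad), for 0.2 s.
At the end, for the whole second after the job is handed in: Every relay present rests inside the tray (centre inside the walls, under 35 mm above the tray's underside), any way up; the tray is flat on the bench; tab folded back more than 1.9 rad, cap unscrewed more than 2.5 rad, lid open more than 1.7 rad (value of joint flip_tab above 1.9 rad and value of joint vent_cap above 2.5 rad and value of joint lid above 1.7 rad and x of relay_1_center in the frame of tray between -0.062 and 0.062 m and y of relay_1_center in the frame of tray between -0.097 and 0.097 m and z of each of relay_1_center, relay_2_center, relay_3_center, relay_4_center in the frame of tray below 0.035 m and linear speed of each of relay_1, relay_2, relay_3, relay_4, tray below 0.03 m/s and x of relay_2_center in the frame of tray between -0.062 and 0.062 m and y of relay_2_center in the frame of tray between -0.097 and 0.097 m and x of relay_3_center in the frame of tray between -0.062 and 0.062 m and y of relay_3_center in the frame of tray between -0.097 and 0.097 m and x of relay_4_center in the frame of tray between -0.062 and 0.062 m and y of relay_4_center in the frame of tray between -0.097 and 0.097 m and angle between tray's own z axis and vertical below 0.1 rad and height (world z) of tray below 0.01 m); the robot touches nothing.
It fails at once if the lid opens before the pot is vented (lid beyond 0.3 rad while the cap is turned less than 2.0 rad) (value of joint lid above 0.3 rad and value of joint vent_cap below 2 rad).
Of relay_1, relay_2, relay_3, relay_4 only 2 to 4 are there at a start; the rules pass over those that are not, and their reading is None.
At some moment in a run one of tray may be knocked a few centimetres aside while the robot is not near it.
Once in a run the grip may slacken for a moment while it holds something.
It also fails if it takes over 210 s, if anything falls off the work surface, if the arm or the gripper's body presses on something with over 40 N, if the wrist force passes 120 N, or if a joint passes its speed limit or range.

## Working session

There is one attempt and no reset: what is moved stays moved. The work goes in short steps, Python scripts to look and compute and a tool call to move; the robot and the scene stay as the last step left them, time stands still between calls to the robot, and variables do not carry over. Pictures are saved under pics/ and viewed, at most 17 in all, crops included, and the job is handed in when it is done.

Besides the shell and the picture viewer there is one more tool, called after "Request:" as name(argument=value, ...) on one line, values as JSON. play_rows: Moves the arm, as the interface text tells. Its arguments: {"type":"object","properties":{"slide":{"type":"array"},"turn":{"type":"array"},"gripper":{"type":"array"},"squeeze":{"type":"number"}},"required":["slide","turn","gripper"]}

```bash
mkdir -p pics; ls; python3 - <<'E'
from workcell import sensors, imaging, bot
import cv2,numpy as np
s=sensors.get_state();print(s['time'],s['ee_pos'],s['ee_rot'],s['opening'])
for n in ('scene','top','wrist'):
    c=imaging.read_camera(n);cv2.imwrite(f'pics/{n}0.png',c['color']);np.save(f'pics/{n}0.npy',c,allow_pickle=True)
    print(n,c['fovy'],c['cx'],c['cy'],np.round(c['pose'],3).tolist(),[k for k in c])
E
```

```text
pics
0.0 [0.20244924 0.64341863 0.23036306] [ 3.13994746e+00 -1.26901232e-04 -3.04945178e-01] 0.0855760394858694
scene 47.46937269363439 315.18743989637636 197.2869042486142 [[0.729, 0.281, -0.624, -0.048], [-0.684, 0.311, -0.66, -0.663], [0.009, 0.908, 0.419, 0.522], [0.0, 0.0, 0.0, 1.0]] ['color', 'fovy', 'cx', 'cy', 'pose']
top 49.30555190472203 320.17141066958067 193.42963279088988 [[0.092, 0.973, -0.211, 0.351], [-0.996, 0.089, -0.024, 0.007], [-0.005, 0.212, 0.977, 1.115], [0.0, 0.0, 0.0, 1.0]] ['color', 'fovy', 'cx', 'cy', 'pose']
wrist 65.70646984690485 318.6381506311576 200.77688344166864 [[-0.3, 0.903, 0.307, 0.283], [-0.954, -0.284, -0.097, 0.618], [-0.0, -0.322, 0.947, 0.373], [0.0, 0.0, 0.0, 1.0]] ['color', 'fovy', 'cx', 'cy', 'pose']
```

View pics/top0.png

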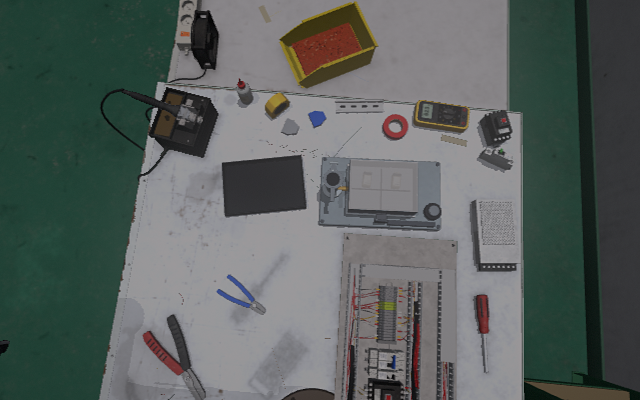

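View pics/scene0.png

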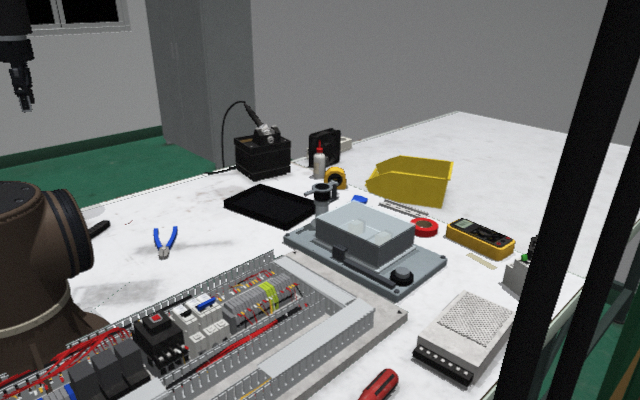

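```bash
cat > h.py <<'E'
import numpy as np,cv2
from workcell import sensors, imaging, bot
from scipy.spatial.transform import Rotation as R
def grab(n,f):
    c=imaging.read_camera(n);cv2.imwrite(f'pics/{f}.png',c['color']);np.save(f'pics/{f}.npy',c,allow_pickle=True);return c
def load(f): return np.load(f'pics/{f}.npy',allow_pickle=True).item()
def ray(c,u,v,fish=False):
    f=200/np.tan(np.radians(c['fovy'])/2); a=np.array([u-c['cx'],v-c['cy']])
    if fish:
        r=np.hypot(*a); th=r/f; d=np.array([a[0]/r*np.sin(th),-a[1]/r*np.sin(th),-np.cos(th)])
    else: d=np.array([a[0]/f,-a[1]/f,-1])
    return c['pose'][:3,3],c['pose'][:3,:3]@d
def onz(c,u,v,z,fish=False):
    o,d=ray(c,u,v,fish); return o+d*(z-o[2])/d[2]
def proj(c,p,fish=False):
    q=c['pose'][:3,:3].T@(np.asarray(p)-c['pose'][:3,3]); f=200/np.tan(np.radians(c['fovy'])/2)
    a=np.array([q[0],-q[1]]);
    if fish: r=np.hypot(*a);a=a/r*f*np.arctan2(r,-q[2])
    else: a=a*f/-q[2]
    return a+[c['cx'],c['cy']]
def rel(p,rpy=None):
    "world target TCP (p) and rpy -> slide total in tool mm axes and rotvec deg"
    s=sensors.get_state(); M=R.from_euler('xyz',s['ee_rot']); 
    print('d_tool mm',np.round(M.inv().apply(np.asarray(p)-s['ee_pos'])*1000,1))
    if rpy is not None: print('rot deg',np.round(np.degrees((M.inv()*R.from_euler('xyz',rpy)).as_rotvec()),2))
E
python3 - <<'E'
from h import *
t=cv2.imread('pics/top0.png')[145:240,215:450];s=cv2.imread('pics/scene0.png')[165:305,215:455]
a=cv2.resize(t,(742,300),interpolation=cv2.INTER_CUBIC);b=cv2.resize(s,(514,300),interpolation=cv2.INTER_CUBIC)
b=cv2.copyMakeBorder(b,0,0,0,742-514,0);cv2.imwrite('pics/z0.png',np.vstack([a,b]))
c=load('top0')
# tray mask
g=cv2.cvtColor(c['color'],cv2.COLOR_BGR2GRAY);m=np.zeros_like(g);m[150:222,215:312]=(g[150:222,215:312]<70)
k=max(cv2.findContours(m,0,2)[0],key=cv2.contourArea);r=cv2.minAreaRect(k);print('tray',r)
P=[onz(c,*q,0.022) for q in cv2.boxPoints(r)];print(np.round(P,3).tolist(),np.mean(P,0))
# slab mask
hsv=cv2.cvtColor(c['color'],cv2.COLOR_BGR2HSV);print(hsv[225,325],hsv[160,330],hsv[225,400],hsv[180,425],hsv[235,400])
E
```

```text
tray ((262.80389404296875, 185.49960327148438), (53.996028900146484, 81.23796844482422), 84.4006576538086)
[[0.645, 0.302, 0.022], [0.686, 0.094, 0.022], [0.545, 0.066, 0.022], [0.506, 0.269, 0.022]] [0.59551505 0.18299442 0.022     ]
[120  14  75] [108  25 124] [113  18  57] [106  27 125] [116  13 141]
```

View pics/z0.png

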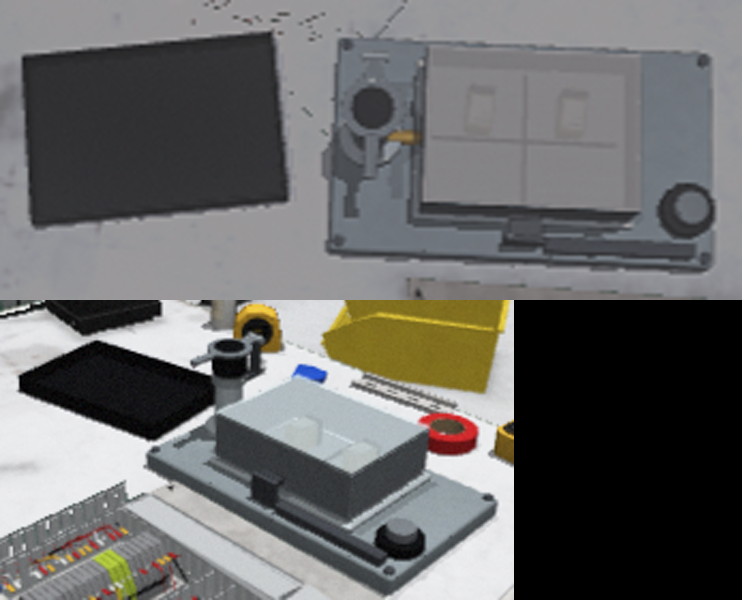

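The top view shows two relays, both in the pot's +x row. The tab ring is at zoom (373,106) with its tongue pointing down, and the button is at (690,207).

```bash
python3 - <<'E'
from h import *
c=load('top0');k=235/742;U=lambda x,y:(215+x*k,145+y*95/300)
C=[onz(c,*U(*q),0.02)[:2] for q in ((340,38),(713,58),(712,270),(328,253))]
print(np.round(C,3).tolist())
L=np.array([[85,155],[85,-155],[-95,-155],[-95,155]])/1000
Cm=np.array(C);a=Cm-Cm.mean(0);b=L-L.mean(0)
H=np.arctan2((b[:,0]*a[:,1]-b[:,1]*a[:,0]).sum(),(b*a).sum());Rz=np.array([[np.cos(H),-np.sin(H)],[np.sin(H),np.cos(H)]])
o=Cm.mean(0)-Rz@L.mean(0);print('yaw',H,'o',o,'res',np.round((Cm-(L@Rz.T+o))*1000,1).tolist())
f=lambda x,y:np.round(Rz@[x,y]+o,4)
print('button meas',onz(c,*U(690,207),0.042),f(-.05,-.132))
print('tab disc meas',onz(c,*U(373,106),0.117),f(0,.125),'tongue end',onz(c,*U(372,176),0.116))
for z in (.054,.04): print('relays',[onz(c,*U(*q),z)[:2].round(3) for q in ((480,110),(572,112))],f(.025,.036),f(.025,-.036))
E
```

```text
[[0.685, 0.036], [0.696, -0.272], [0.52, -0.277], [0.506, 0.029]]
yaw 0.03897719286132311 o [ 0.6067353  -0.12080327] res [[-0.3, -1.2], [-1.6, 0.1], [2.1, 2.1], [-0.2, -1.0]]
button meas [ 0.56505365 -0.2526379   0.042     ] [ 0.5619 -0.2547]
tab disc meas [0.60520049 0.00416585 0.117     ] [0.6019 0.0041] tongue end [5.52155014e-01 3.21174483e-04 1.16000000e-01]
relays [array([ 0.626, -0.081]), array([ 0.631, -0.154])] [ 0.6303 -0.0839] [ 0.6331 -0.1558]
relays [array([ 0.629, -0.082]), array([ 0.634, -0.156])] [ 0.6303 -0.0839] [ 0.6331 -0.1558]
```

Request:
play_rows(slide=[[0, 0, 0], [0, 0, 0], [0, 0, 0], [0, 0, 0], [0.463, 0.908, 0.042], [0.463, 0.908, 0.042], [0.463, 0.908, 0.042], [0.463, 0.908, 0.042]], turn=[[0, 0, -0.985], [0, 0, -0.985], [0, 0, -0.985], [0, 0, -0.985], [0, 0, 0], [0, 0, 0], [0, 0, 0], [0, 0, 0]], gripper=[1, 1, 1, 1, 1, 1, 1, 1])

```text
time: 0.82
ee_pos: [0.2426, 0.5718, 0.2274]
ee_rot: [3.141, 0.0, 0.039]
ft_force: [1.1, 0.6, 0.1]
opening: 0.0851
grasp_force: 0.0
```

Request:
play_rows(slide=[[0.463, 0.908, 0.042], [0.463, 0.908, 0.042], [0.463, 0.908, 0.042], [0.463, 0.908, 0.042], [0.463, 0.908, 0.042], [0.463, 0.908, 0.042], [0.463, 0.908, 0.042], [0.463, 0.908, 0.042]], turn=[[0, 0, 0], [0, 0, 0], [0, 0, 0], [0, 0, 0], [0, 0, 0], [0, 0, 0], [0, 0, 0], [0, 0, 0]], gripper=[1, 1, 1, 1, 1, 1, 1, 1])

```text
time: 1.48
ee_pos: [0.3227, 0.429, 0.2211]
ee_rot: [3.142, 0.0, 0.039]
ft_force: [0.7, 0.5, -0.6]
opening: 0.0854
grasp_force: 0.0
```

Request:
play_rows(slide=[[0.463, 0.908, 0.042], [0.463, 0.908, 0.042], [0.463, 0.908, 0.042], [0.463, 0.908, 0.042], [0.463, 0.908, 0.042], [0.463, 0.908, 0.042], [0.463, 0.908, 0.042], [0.463, 0.908, 0.042]], turn=[[0, 0, 0], [0, 0, 0], [0, 0, 0], [0, 0, 0], [0, 0, 0], [0, 0, 0], [0, 0, 0], [0, 0, 0]], gripper=[1, 1, 1, 1, 1, 1, 1, 1])

```text
time: 2.15
ee_pos: [0.4022, 0.2866, 0.2145]
ee_rot: [-3.141, -0.0, 0.039]
ft_force: [-0.1, 0.3, -1.1]
opening: 0.0856
grasp_force: 0.0
```

Request:
play_rows(slide=[[0.463, 0.908, 0.042], [0.463, 0.908, 0.042], [0.463, 0.908, 0.042], [0.463, 0.908, 0.042], [0.463, 0.908, 0.042], [0.463, 0.908, 0.042], [0.463, 0.908, 0.042], [0.463, 0.908, 0.042]], turn=[[0, 0, 0], [0, 0, 0], [0, 0, 0], [0, 0, 0], [0, 0, 0], [0, 0, 0], [0, 0, 0], [0, 0, 0]], gripper=[1, 1, 1, 1, 1, 1, 1, 1])

```text
time: 2.82
ee_pos: [0.4817, 0.1444, 0.2078]
ee_rot: [-3.141, -0.0, 0.039]
ft_force: [-0.2, -0.0, 0.3]
opening: 0.085
grasp_force: 0.0
```

Request:
play_rows(slide=[[0.463, 0.908, 0.042], [0.463, 0.908, 0.042], [0.463, 0.908, 0.042], [0.463, 0.908, 0.042], [0.463, 0.908, 0.042], [0.463, 0.908, 0.042], [0.463, 0.908, 0.042], [0.463, 0.908, 0.042]], turn=[[0, 0, 0], [0, 0, 0], [0, 0, 0], [0, 0, 0], [0, 0, 0], [0, 0, 0], [0, 0, 0], [0, 0, 0]], gripper=[1, 1, 1, 1, 1, 1, 1, 1])

```text
time: 3.48
ee_pos: [0.5613, 0.0021, 0.2009]
ee_rot: [-3.142, 0.0, 0.039]
ft_force: [1.2, 0.7, -0.5]
opening: 0.0856
grasp_force: 0.0
```

```bash
python3 - <<'E'
from h import *
s=sensors.get_state();print(s['time'],s['ee_pos'],s['ee_rot'],s['joints'])
c=grab('wrist','w1');t=grab('top','t1')
for p in ((.561,.003,.116),(.549,.003,.116),(.602,.004,.117),(.643,.006,.115)): print(proj(c,p,True))
E
```

```text
3.4833 [0.56129942 0.00205646 0.2009446 ] [-3.14158264e+00  9.61892053e-05  3.89010628e-02] [ 3.52366301e-01  1.95192537e-01 -2.86371483e-01 -4.42154730e-05
 -1.08932072e+00  1.25735157e+00]
[316.71399616 209.20511511]
[316.1591146  223.32591896]
[317.41415877 157.71595661]
[316.83883477 102.19528108]
```

View pics/w1.png

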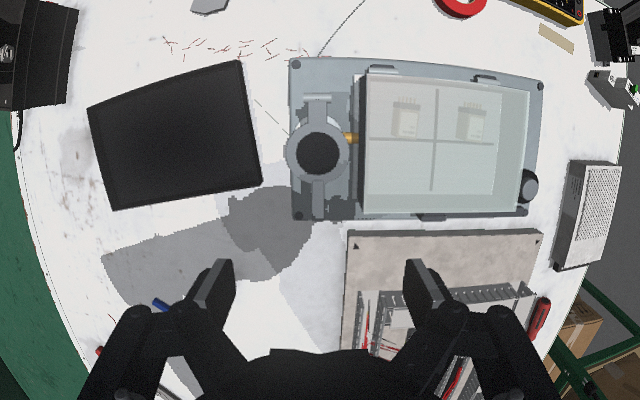

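The wrist view shows the disc centre at (317,152) and the tongue tip near (318,216). The tab therefore sits about 4 mm farther in +x than I computed, at centre x≈0.606. I'll descend and grip the tongue.

Request:
play_rows(slide=[[0.05, 0, 0.8], [0.05, 0, 0.8], [0.05, 0, 0.8], [0, 0, 0.8], [0, 0, 0.8], [0, 0, 0.73], [0, 0, 0], [0, 0, 0]], turn=[[0, 0, 0], [0, 0, 0], [0, 0, 0], [0, 0, 0], [0, 0, 0], [0, 0, 0], [0, 0, 0], [0, 0, 0]], gripper=[1, 1, 1, 1, 0.8, 0.6, 0.4, 0.3], squeeze=30)

```text
time: 4.25
ee_pos: [0.5635, 0.0035, 0.1061]
ee_rot: [3.141, 0.002, 0.039]
ft_force: [-0.3, -0.3, 0.2]
opening: 0.0385
grasp_force: 0.0
```

Request:
play_rows(slide=[[0, 0, 0], [0, 0, 0], [0, 0, 0], [0, 0, 0], [0, 0, 0], [0, 0, 0], [0, 0, 0], [0, 0, 0]], turn=[[0, 0, 0], [0, 0, 0], [0, 0, 0], [0, 0, 0], [0, 0, 0], [0, 0, 0], [0, 0, 0], [0, 0, 0]], gripper=[0.2, 0, 0, 0, 0, 0, 0, 0], squeeze=30)

```text
time: 4.92
ee_pos: [0.5648, 0.0035, 0.1073]
ee_rot: [3.141, -0.001, 0.039]
ft_force: [0.7, -4.6, 6.1]
opening: 0.0088
grasp_force: 32.2
```

Request:
play_rows(slide=[[0.041, 0, -0.579], [0.121, 0, -0.568], [0.199, 0, -0.545], [0.273, 0, -0.512], [0.342, 0, -0.469], [0.404, 0, -0.417], [0.458, 0, -0.356], [0.503, 0, -0.289]], turn=[[0, 0, 0], [0, 0, 0], [0, 0, 0], [0, 0, 0], [0, 0, 0], [0, 0, 0], [0, 0, 0], [0, 0, 0]], gripper=[0, 0, 0, 0, 0, 0, 0, 0])

```text
time: 5.58
ee_pos: [0.6096, 0.0052, 0.1803]
ee_rot: [3.142, 0.004, 0.038]
ft_force: [-1.3, -2.7, -3.6]
opening: 0.0087
grasp_force: 29.4
```

```bash
python3 - <<'E'
from h import *
c=grab('scene','s2');w=grab('wrist','w2')
a=cv2.resize(c['color'][80:280,220:460],(480,400));b=cv2.resize(w['color'][60:400,200:440],(282,400));cv2.imwrite('pics/z2.png',np.hstack([a,b]))
E
```

```text
(no output)
```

View pics/z2.png

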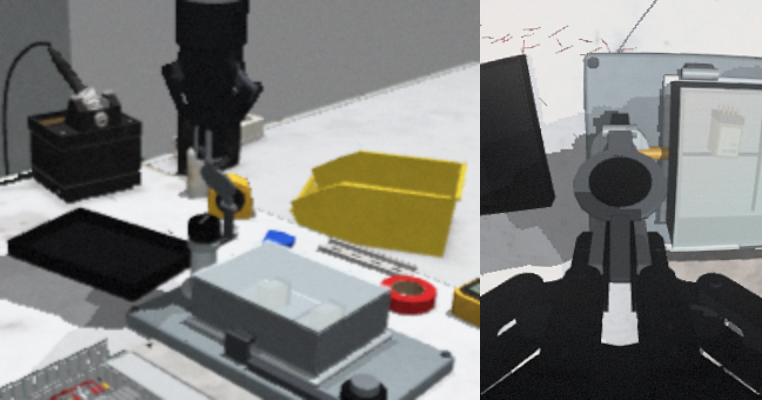

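The tab is following: in the scene crop it stands raised at (225,190) between the fingers. I'll continue the arc.

Request:
play_rows(slide=[[0.539, 0, -0.216], [0.564, 0, -0.139], [0.578, 0, -0.059], [0.58, 0, 0.023], [0.571, 0, 0.103], [0.551, 0, 0.182], [0.52, 0, 0.257], [0.479, 0, 0.327]], turn=[[0, 0, 0], [0, 0, 0], [0, 0, 0], [0, 0, 0], [0, 0, 0], [0, 0, 0], [0, 0, 0], [0, 0, 0]], gripper=[0, 0, 0, 0, 0, 0, 0, 0])

```text
time: 6.35
ee_pos: [0.7026, 0.0093, 0.1742]
ee_rot: [-3.142, -0.008, 0.04]
ft_force: [4.5, -0.7, 10.4]
opening: 0.006
grasp_force: 29.4
```

```bash
python3 - <<'E'
from h import *
c=grab('scene','s3');w=grab('wrist','w3')
a=cv2.resize(c['color'][80:280,220:460],(480,400));b=cv2.resize(w['color'][60:400,200:440],(282,400));cv2.imwrite('pics/z3.png',np.hstack([a,b]))
E
```

```text
(no output)
```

View pics/z3.png

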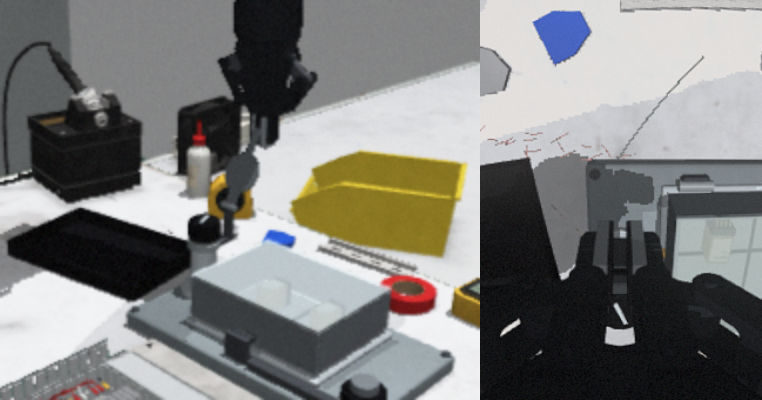

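The tab looks near or past upright at about (240,165), but the tongue has slipped to the finger tips. I'll release it and push it on with shut fingers.

Request:
play_rows(slide=[[0, 0, 0], [0, 0, 0], [0, 0, 0], [0, 0, -0.9], [0, 0, -0.9], [0, 0, -0.9], [0, 0, -0.9], [0, 0, 0]], turn=[[0, 0, 0], [0, 0, 0], [0, 0, 0], [0, 0, 0], [0, 0, 0], [0, 0, 0], [0, 0, 0], [0, 0, 0]], gripper=[0.4, 0.4, 0.4, 0.4, 0.4, 0.4, 0.4, 0.4])

```text
time: 7.12
ee_pos: [0.6999, 0.0093, 0.2476]
ee_rot: [-3.141, -0.005, 0.04]
ft_force: [0.0, 0.5, 0.4]
opening: 0.0342
grasp_force: 0.0
```

Request:
play_rows(slide=[[-0.86, 0, 0], [-0.86, 0, 0], [-0.86, 0, 0], [-0.86, 0, 0], [-0.86, 0, 0], [-0.86, 0, 0], [0, 0, 0], [0, 0, 0]], turn=[[0, 0, 0], [0, 0, 0], [0, 0, 0], [0, 0, 0], [0, 0, 0], [0, 0, 0], [0, 0, 0], [0, 0, 0]], gripper=[0.4, 0.3, 0.2, 0.1, 0, 0, 0, 0])

```text
time: 7.78
ee_pos: [0.5947, 0.0052, 0.2438]
ee_rot: [-3.141, -0.0, 0.039]
ft_force: [1.0, 0.5, 1.0]
opening: -0.0001
grasp_force: 0.0
```

```bash
python3 - <<'E'
from h import *
c=grab('scene','s4');w=grab('wrist','w4')
a=cv2.resize(c['color'][80:280,220:460],(480,400));b=cv2.resize(w['color'][60:400,200:440],(282,400));cv2.imwrite('pics/z4.png',np.hstack([a,b]))
E
```

```text
(no output)
```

View pics/z4.png

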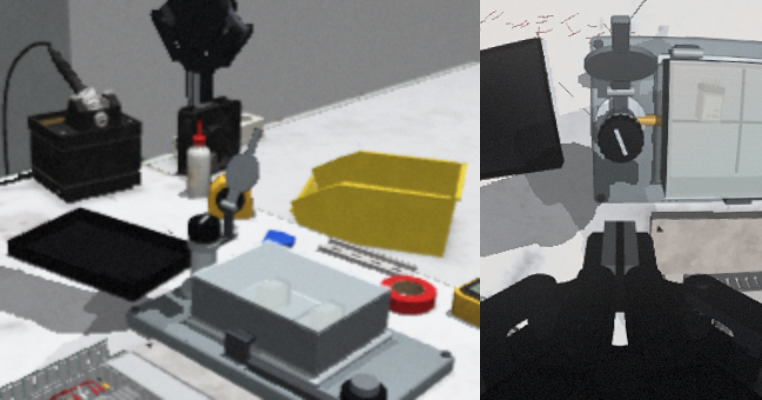

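The tab is clearly past upright, with its tongue at (256,130) in the scene crop. The cap is uncovered at crop (620,137). I'll push the tab on to its stop.

Request:
play_rows(slide=[[0, 0, 0.86], [0, 0, 0.86], [0, 0, 0.86], [0, 0, 0.86], [0, 0, 0.76], [0.6, 0, 0], [0.6, 0, 0], [0.6, 0, 0]], turn=[[0, 0, 0], [0, 0, 0], [0, 0, 0], [0, 0, 0], [0, 0, 0], [0, 0, 0], [0, 0, 0], [0, 0, 0]], gripper=[0, 0, 0, 0, 0, 0, 0, 0])

```text
time: 8.55
ee_pos: [0.6323, 0.0064, 0.1586]
ee_rot: [3.141, 0.001, 0.039]
ft_force: [-0.3, 0.1, 0.8]
opening: -0.0001
grasp_force: 0.0
```

Request:
play_rows(slide=[[0.6, 0, 0], [0.6, 0, 0], [0.5, 0, 0], [0.4, 0, 0], [0, 0, 0], [0, 0, 0], [-0.8, 0, 0], [-0.8, 0, 0]], turn=[[0, 0, 0], [0, 0, 0], [0, 0, 0], [0, 0, 0], [0, 0, 0], [0, 0, 0], [0, 0, 0], [0, 0, 0]], gripper=[0, 0, 0, 0, 0, 0, 0, 0])

```text
time: 9.22
ee_pos: [0.6411, 0.0067, 0.1591]
ee_rot: [3.142, 0.0, 0.039]
ft_force: [-0.6, -0.7, -0.3]
opening: 0.0
grasp_force: 0.0
```

Request:
play_rows(slide=[[-0.8, 0, -0.7], [-0.8, 0, -0.7], [0, 0, 0], [0, 0, 0], [0, 0, 0], [0, 0, 0], [0, 0, 0], [0, 0, 0]], turn=[[0, 0, 0], [0, 0, 0], [0, 0, 0], [0, 0, 0], [0, 0, 0], [0, 0, 0], [0, 0, 0], [0, 0, 0]], gripper=[0, 0, 0, 0, 0, 0.5, 0.5, 1])

```text
time: 9.88
ee_pos: [0.6095, 0.0054, 0.1868]
ee_rot: [3.141, 0.001, 0.039]
ft_force: [-0.7, 0.2, 0.2]
opening: 0.036
grasp_force: 0.0
```

```bash
python3 - <<'E'
from h import *
print(sensors.get_state()['ee_pos'])
c=grab('scene','s5');w=grab('wrist','w5')
a=cv2.resize(c['color'][80:280,220:460],(480,400));b=cv2.resize(w['color'][60:400,200:440],(282,400));cv2.imwrite('pics/z5.png',np.hstack([a,b]))
for p in ((.606,.004,.110),(.647,.006,.115)): print(proj(w,p,True))
E
```

```text
[0.60947287 0.00539531 0.1867817 ]
[319.57095268 216.84265937]
[319.0676981  165.33024697]
```

View pics/z5.png

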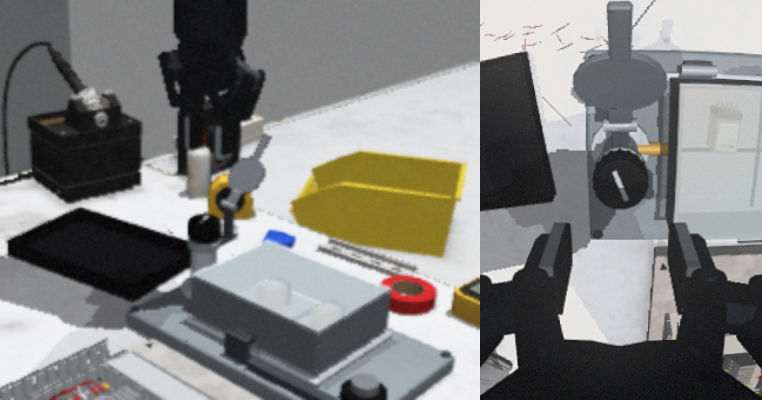

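The tab is now folded well back (tongue tip at scene crop (268,138)). The cap centre is at wrist crop (620,178). I'll compute both positions.

```bash
python3 - <<'E'
from h import *
w=load('w5');c=load('s5')
print('cap',onz(w,319.1,211.3,.110,True))
o1,d1=ray(w,320,64.3,True);o2,d2=ray(c,354,149)
A=np.stack([d1,-d2],1);t=np.linalg.lstsq(A,o2-o1,rcond=None)[0];p=o1+d1*t[0];q=o2+d2*t[1];print('tip',p,q)
m=(p+q)/2;print('angle',np.pi-np.arctan2(m[2]-.115,m[0]-.648))
E
```

```text
cap [0.61049637 0.00453652 0.11      ]
tip [0.71007275 0.00804494 0.181713  ] [0.70971449 0.00842908 0.18167312]
angle 2.3188872961945135
```

Request:
play_rows(slide=[[0, 0, 0], [0, 0, 0], [0, 0, 0], [0, 0, 0], [0, 0, 0], [0, 0, 0], [0, 0, 0], [0, 0, 0]], turn=[[0, 0, 1], [0, 0, 1], [0, 0, 1], [0, 0, 1], [0, 0, 1], [0, 0, 1], [0, 0, 1], [0, 0, 1]], gripper=[0.75, 0.75, 0.75, 0.75, 0.75, 0.75, 0.75, 0.75])

```text
time: 10.65
ee_pos: [0.6095, 0.0055, 0.1873]
ee_rot: [3.141, 0.0, -0.664]
ft_force: [0.4, 0.8, -0.2]
opening: 0.0641
grasp_force: 0.0
```

Request:
play_rows(slide=[[0, 0, 0.8], [0, 0, 0.8], [0, 0, 0.8], [0, 0, 0.8], [0, 0, 0.8], [0, 0, 0.8], [0, 0, 0.2], [0, 0, 0]], turn=[[0, 0, 0], [0, 0, 0], [0, 0, 0], [0, 0, 0], [0, 0, 0], [0, 0, 0], [0, 0, 0], [0, 0, 0]], gripper=[0.75, 0.75, 0.75, 0.75, 0.75, 0.75, 0.75, 0.75])

```text
time: 11.32
ee_pos: [0.6086, 0.0052, 0.0861]
ee_rot: [3.139, 0.002, -0.659]
ft_force: [0.8, 0.4, 0.8]
opening: 0.0638
grasp_force: 0.0
```

Request:
play_rows(slide=[[0, 0, 0], [0, 0, 0], [0, 0, 0], [0, 0, 0], [0, 0, 0], [0, 0, 0], [0, 0, 0], [0, 0, 0]], turn=[[0, 0, 0], [0, 0, 0], [0, 0, 0], [0, 0, 0], [0, 0, 0], [0, 0, 0], [0, 0, 0], [0, 0, 0]], gripper=[0.6, 0.4, 0.3, 0.3, 0.3, 0.3, 0.3, 0.3])

```text
time: 11.98
ee_pos: [0.6074, 0.0028, 0.0892]
ee_rot: [3.137, 0.001, -0.659]
ft_force: [-6.7, -10.1, 9.8]
opening: 0.0347
grasp_force: 28.9
```

Request:
play_rows(slide=[[0, 0.13, -0.15], [0, 0, 0], [0, 0, 0], [0, 0, 0], [0, 0, 0], [0, 0, -0.03], [0, 0, 0], [0, 0, -0.03]], turn=[[0, 0, 0], [0, 0, -1], [0, 0, -1], [0, 0, -1], [0, 0, -1], [0, 0, -1], [0, 0, -1], [0, 0, -1]], gripper=[0.3, 0.3, 0.3, 0.3, 0.3, 0.3, 0.3, 0.3])

```text
time: 12.65
ee_pos: [0.6079, 0.0044, 0.0909]
ee_rot: [-3.14, -0.0, -0.045]
ft_force: [5.6, 4.2, -17.8]
opening: 0.0348
grasp_force: 34.7
```

Request:
play_rows(slide=[[0, 0, 0], [0, 0, -0.03], [0, 0, 0], [0, 0, 0], [0, 0, 0], [0, 0, 0], [0, 0, 0], [0, 0, -0.02]], turn=[[0, 0, -1], [0, 0, -1], [0, 0, -1], [0, 0, -1], [0, 0, -1], [0, 0, -1], [0, 0, -1], [0, 0, -1]], gripper=[0.3, 0.3, 0.3, 0.3, 0.3, 0.3, 0.3, 0.3])

```text
time: 13.32
ee_pos: [0.6074, 0.0065, 0.0917]
ee_rot: [-3.138, -0.002, 0.653]
ft_force: [-0.3, 14.0, -14.7]
opening: 0.0347
grasp_force: 35.1
```

Request:
play_rows(slide=[[0, 0, 0], [0, 0, 0], [0, 0, 0], [0, 0, 0], [0, 0, -0.5], [0, 0, -0.9], [0, 0, -0.9], [0, 0, 0]], turn=[[0, 0, -0.8], [0, 0, 0], [0, 0, 0], [0, 0, 0], [0, 0, 0], [0, 0, 0], [0, 0, 0], [0, 0, 0]], gripper=[0.3, 0.3, 0.65, 0.65, 0.65, 0.65, 0.65, 0.65])

```text
time: 13.98
ee_pos: [0.6105, 0.0034, 0.1442]
ee_rot: [3.137, -0.006, 0.72]
ft_force: [0.9, -0.3, 0.2]
opening: 0.0559
grasp_force: 0.0
```

```bash
python3 - <<'E'
from h import *
w=grab('wrist','w6');s=sensors.get_state();print(s['ee_pos'],s['ee_rot'],s['joints'][5])
cv2.imwrite('pics/z6.png',cv2.resize(w['color'][60:400,140:500],(540,510)));print(proj(w,(.607,.0045,.113),True))
E
```

```text
[0.60974229 0.00339565 0.14256209] [ 3.13852715 -0.00504325  0.71969368] 1.9637542192356618
[311.50277831 241.02579505]
```

View pics/z6.png

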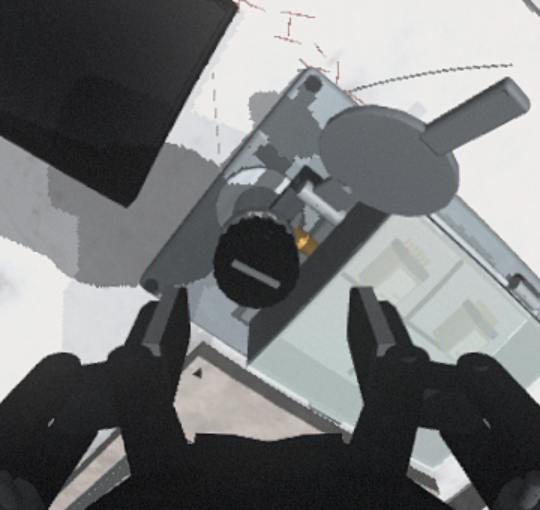

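The marker line now reads about 76° CCW from its start, so the cap turned about 1.32 rad. From the grip readings, the cap axis is at about (0.605, 0.0044). Next is the second grip.

Request:
play_rows(slide=[[0, 0, 0], [0, 0, 0], [0, 0, 0], [0, 0, 0], [0, 0, 0], [0, 0, 0], [0, 0, 0], [0, 0, 0]], turn=[[0, 0, 1], [0, 0, 1], [0, 0, 1], [0, 0, 1], [0, 0, 1], [0, 0, 1], [0, 0, 1], [0, 0, 1]], gripper=[0.7, 0.7, 0.7, 0.7, 0.7, 0.7, 0.7, 0.7])

```text
time: 14.7
ee_pos: [0.6079, 0.0031, 0.1393]
ee_rot: [-3.142, -0.001, 0.017]
ft_force: [-0.0, 1.1, 0.4]
opening: 0.0598
grasp_force: 0.0
```

Request:
play_rows(slide=[[0, 0, 0], [0, 0, 0], [0, 0, 0], [0, 0, 0], [0, 0, 0], [0, 0, 0], [0, 0, 0], [0, 0, 0]], turn=[[0, 0, 1], [0, 0, 1], [0, 0, 1], [0, 0, 1], [0, 0, 1], [0, 0, 1], [0, 0, 1], [0, 0, 1]], gripper=[0.7, 0.7, 0.7, 0.7, 0.7, 0.7, 0.7, 0.7])

```text
time: 15.37
ee_pos: [0.6079, 0.0031, 0.1393]
ee_rot: [-3.141, -0.0, -0.681]
ft_force: [0.1, -0.3, -0.0]
opening: 0.0601
grasp_force: 0.0
```

Request:
play_rows(slide=[[-0.19, 0.1, 0], [0, 0, 0.7], [0, 0, 0.7], [0, 0, 0.7], [0, 0, 0.53], [0, 0, 0], [0, 0, 0], [0, 0, 0]], turn=[[0, 0, 0.7], [0, 0, 0], [0, 0, 0], [0, 0, 0], [0, 0, 0], [0, 0, 0], [0, 0, 0], [0, 0, 0]], gripper=[0.7, 0.7, 0.7, 0.7, 0.7, 0.6, 0.5, 0.3])

```text
time: 16.03
ee_pos: [0.6046, 0.0047, 0.0872]
ee_rot: [-3.14, -0.001, -0.737]
ft_force: [-4.8, 1.0, -1.5]
opening: 0.0351
grasp_force: 30.7
```

Request:
play_rows(slide=[[0, 0, 0], [0, 0, 0], [0, 0, 0], [0, 0, 0], [0, 0, 0], [0, 0, 0], [0, 0, 0], [0, 0, 0]], turn=[[0, 0, 0], [0, 0, 0], [0, 0, 0], [0, 0, 0], [0, 0, 0], [0, 0, -1], [0, 0, -1], [0, 0, -1]], gripper=[0.3, 0.3, 0.3, 0.3, 0.3, 0.3, 0.3, 0.3])

```text
time: 16.7
ee_pos: [0.6045, 0.0047, 0.0872]
ee_rot: [-3.14, -0.002, -0.471]
ft_force: [0.4, 3.5, 5.7]
opening: 0.0346
grasp_force: 31.3
```

Request:
play_rows(slide=[[0, 0, -0.03], [0, 0, 0], [0, 0, 0], [0, 0, -0.03], [0, 0, 0], [0, 0, 0], [0, 0, -0.03], [0, 0, 0]], turn=[[0, 0, -1], [0, 0, -1], [0, 0, -1], [0, 0, -1], [0, 0, -1], [0, 0, -1], [0, 0, -1], [0, 0, -1]], gripper=[0.3, 0.3, 0.3, 0.3, 0.3, 0.3, 0.3, 0.3])

```text
time: 17.37
ee_pos: [0.6045, 0.0047, 0.0883]
ee_rot: [-3.141, -0.002, 0.227]
ft_force: [3.4, 2.9, 0.1]
opening: 0.0351
grasp_force: 30.7
```

Request:
play_rows(slide=[[0, 0, -0.02], [0, 0, 0], [0, 0, -0.02], [0, 0, 0], [0, 0, 0], [0, 0, 0], [0, 0, 0], [0, 0, 0]], turn=[[0, 0, -1], [0, 0, -1], [0, 0, -1], [0, 0, -1], [0, 0, -1], [0, 0, -1], [0, 0, 0], [0, 0, 0]], gripper=[0.3, 0.3, 0.3, 0.3, 0.3, 0.3, 0.3, 0.3])

```text
time: 18.03
ee_pos: [0.6028, 0.0033, 0.0886]
ee_rot: [-3.141, 0.002, 0.742]
ft_force: [-1.6, -3.3, 1.1]
opening: 0.0352
grasp_force: 30.9
```

```bash
python3 - <<'E'
from h import *
s=sensors.get_state();print(s['ee_pos'],s['ee_rot'],s['ft_torque'],s['ft_force'],s['joints'][5])
E
```

```text
[0.60277331 0.00329571 0.08863904] [-3.14117448e+00  1.86982252e-03  7.42380395e-01] [-1.47567289  0.316718   -0.33861414] [-1.59897904 -3.32059239  1.10520702] 1.9833407574986153
```

Request:
play_rows(slide=[[0, 0, 0], [0, 0, 0], [0, 0, 0], [0, 0, -0.6], [0, 0, -0.9], [0, 0, -0.9], [0, 0, -0.9], [0, 0, -0.4]], turn=[[0, 0, 0], [0, 0, 0], [0, 0, 0], [0, 0, 0], [0, 0, 0], [0, 0, 0], [0, 0, 0], [0, 0, 0]], gripper=[0.6, 0.65, 0.65, 0.65, 0.65, 0.65, 0.65, 0.65])

```text
time: 18.7
ee_pos: [0.6047, 0.0047, 0.1653]
ee_rot: [3.14, -0.003, 0.746]
ft_force: [1.0, 0.2, 0.4]
opening: 0.0556
grasp_force: 0.0
```

```bash
python3 - <<'E'
from h import *
w=grab('wrist','w7');s=sensors.get_state();print(s['ee_pos'],s['ee_rot'],s['joints'][5])
cv2.imwrite('pics/z7.png',cv2.resize(w['color'][60:400,140:500],(540,510)))
E
```

```text
[0.60512448 0.00474515 0.16595579] [ 3.13921992 -0.00386     0.74608104] 1.9857556387307176
```

View pics/z7.png

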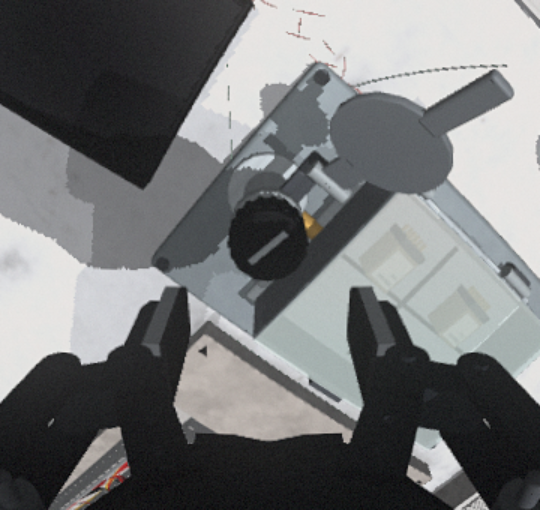

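```bash
python3 - <<'E'
from h import *
def ends(n):
    w=load(n);g=cv2.cvtColor(w['color'],cv2.COLOR_BGR2GRAY)
    u,v=proj(w,(.607,.0045,.112),True).astype(int)
    y0,x0=v-28,u-28;p=g[y0:v+28,x0:u+28]
    m=((p>70)).astype(np.uint8)
    n_,l,st,ce=cv2.connectedComponentsWithStats(m)
    out=[]
    for i in range(1,n_):
        if 15<st[i,4]<150:
            q=np.argwhere(l==i)[:,::-1]+[x0,y0]
            P=np.array([onz(w,*a,.111,True)[:2] for a in q]);C=P.mean(0);_,s,V=np.linalg.svd(P-C)
            out.append((st[i,4],C.round(4).tolist(),np.degrees(np.arctan2(V[0,1],V[0,0]))%180,(s[1]/s[0]).round(2)))
    return out
for n in('w4','w5','w6','w7'): print(n,ends(n))
E
```

```text
w4 [(np.int32(107), [0.6058, 0.0045], np.float64(23.276126978795332), np.float64(0.18))]
w5 [(np.int32(131), [0.6062, 0.0046], np.float64(23.87567945172171), np.float64(0.17))]
w6 [(np.int32(54), [0.6084, 0.027], np.float64(18.32782046982024), np.float64(0.39)), (np.int32(48), [0.6288, 0.0039], np.float64(65.56189187049786), np.float64(0.43))]
w7 [(np.int32(138), [0.6051, 0.0034], np.float64(174.52396524913917), np.float64(0.15))]
```

The rectified marker line turned 151° (2.63 rad) from its start of about 0.37 rad, so the cap is at its stop. On to the release button.

Request:
play_rows(slide=[[0, 0, 0], [0, 0, 0], [0, 0, 0], [0, 0, 0], [0, 0, 0], [0, 0, 0], [0, 0, 0], [0, 0, 0]], turn=[[0, 0, 1], [0, 0, 1], [0, 0, 1], [0, 0, 1], [0, 0, 1], [0, 0, 1], [0, 0, 1], [0, 0, 1]], gripper=[0.5, 0.3, 0, 0, 0, 0, 0, 0])

```text
time: 19.42
ee_pos: [0.6031, 0.0044, 0.1616]
ee_rot: [-3.142, 0.001, 0.043]
ft_force: [-0.1, -0.0, -0.0]
opening: -0.0001
grasp_force: 0.0
```

Request:
play_rows(slide=[[-0.192, 0.934, 0], [-0.192, 0.934, 0], [-0.192, 0.934, 0], [-0.192, 0.934, 0], [-0.192, 0.934, 0], [-0.192, 0.934, 0], [-0.192, 0.934, 0], [-0.192, 0.934, 0]], turn=[[0, 0, 0], [0, 0, 0], [0, 0, 0], [0, 0, 0], [0, 0, 0], [0, 0, 0], [0, 0, 0], [0, 0, 0]], gripper=[0, 0, 0, 0, 0, 0, 0, 0])

```text
time: 20.08
ee_pos: [0.5794, -0.1472, 0.1617]
ee_rot: [-3.141, 0.001, 0.047]
ft_force: [0.3, -1.1, -0.1]
opening: -0.0003
grasp_force: 0.0
```

Request:
play_rows(slide=[[-0.192, 0.934, 0], [-0.192, 0.934, 0], [-0.192, 0.934, 0], [-0.192, 0.934, 0], [-0.192, 0.934, 0], [-0.192, 0.934, 0], [0, 0, 0], [0, 0, 0]], turn=[[0, 0, 0], [0, 0, 0], [0, 0, 0], [0, 0, 0], [0, 0, 0], [0, 0, 0], [0, 0, 0], [0, 0, 0]], gripper=[0, 0, 0, 0, 0, 0, 0, 0])

```text
time: 20.75
ee_pos: [0.5618, -0.2601, 0.1616]
ee_rot: [-3.141, 0.001, 0.046]
ft_force: [0.1, 0.5, 0.3]
opening: -0.0
grasp_force: 0.0
```

```bash
python3 - <<'E'
from h import *
w=grab('wrist','w8');s=sensors.get_state();print(s['ee_pos'],s['ee_rot'],s['opening'])
print(proj(w,(.565,-.254,.042),True),proj(w,s['ee_pos'],True))
cv2.imwrite('pics/z8.png',cv2.resize(w['color'][60:400,140:500],(540,510)))
E
```

```text
[ 0.56197587 -0.25948275  0.16180496] [-3.14105508e+00  1.09272925e-03  4.65504098e-02] -9.148148280090353e-05
[311.46372084 191.40729421] [316.24036792 264.12992837]
```

View pics/z8.png

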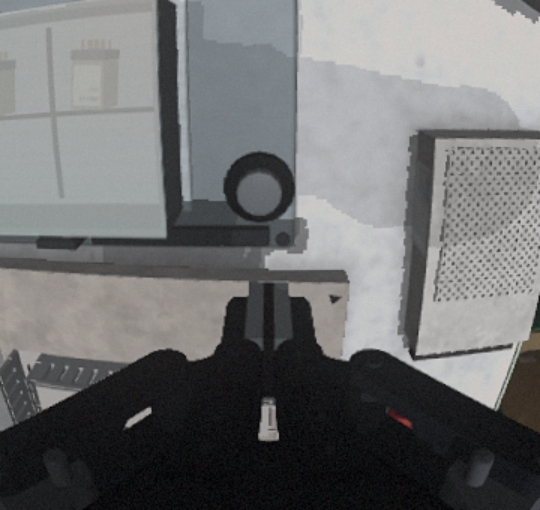

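The button is at crop (260,190), which with the known wrist bias puts it at about (0.565,-0.255). I'll press it and retreat outward.

Request:
play_rows(slide=[[0.15, 0, 0.95], [0, 0, 0.95], [0, 0, 0.95], [0, 0, 0.95], [0, 0, 0.95], [0, 0, 0.95], [0, 0, 0], [0, 0, 0]], turn=[[0, 0, 0], [0, 0, 0], [0, 0, 0], [0, 0, 0], [0, 0, 0], [0, 0, 0], [0, 0, 0], [0, 0, 0]], gripper=[0, 0, 0, 0, 0, 0, 0, 0])

```text
time: 21.47
ee_pos: [0.5649, -0.2585, 0.0479]
ee_rot: [-3.141, 0.002, 0.049]
ft_force: [0.4, -0.6, 0.1]
opening: 0.0002
grasp_force: 0.0
```

Request:
play_rows(slide=[[0, 0, 0.2], [0, 0, 0.2], [0, 0, 0.15], [0, 0, 0.1], [0, 0, 0], [0, 0, -0.9], [0, 0.7, -0.9], [0, 0.9, -0.9]], turn=[[0, 0, 0], [0, 0, 0], [0, 0, 0], [0, 0, 0], [0, 0, 0], [0, 0, 0], [0, 0, 0], [0, 0, 0]], gripper=[0, 0, 0, 0, 0, 0, 0, 0])

```text
time: 22.13
ee_pos: [0.5663, -0.2908, 0.0903]
ee_rot: [-3.141, 0.002, 0.049]
ft_force: [0.9, 0.1, -0.5]
opening: -0.0004
grasp_force: 0.0
```

Request:
play_rows(slide=[[-0.5, 0, -0.9], [-0.5, 0, -0.9], [0, 0, -0.9], [0, 0, -0.9], [0, 0, -0.9], [0, 0, 0], [0, 0, 0], [0, 0, 0]], turn=[[0, 0, 0], [0, 0, 0], [0, 0, 0], [0, 0, 0], [0, 0, 0], [0, 0, 0], [0, 0, 0], [0, 0, 0]], gripper=[0.3, 0.5, 0.7, 0.8, 0.9, 0.9, 0.9, 0.9])

```text
time: 22.8
ee_pos: [0.5463, -0.2922, 0.1792]
ee_rot: [-3.141, 0.001, 0.047]
ft_force: [-0.4, 1.1, 0.2]
opening: 0.077
grasp_force: 0.0
```

```bash
python3 - <<'E'
from h import *
s=sensors.get_state();print(s['ee_pos'],s['ee_rot'],s['opening'])
t=grab('top','t9');w=grab('scene','s9');wr=grab('wrist','w9')
cv2.imwrite('pics/z9.png',np.hstack([cv2.resize(t['color'][110:260,210:450],(480,300)),cv2.resize(w['color'][80:280,220:460],(320,300))]))
E
```

```text
[ 0.54628364 -0.29218169  0.17924679] [-3.14100589e+00  7.84297784e-04  4.72756951e-02] 0.0769702266545252
```

View pics/z9.png

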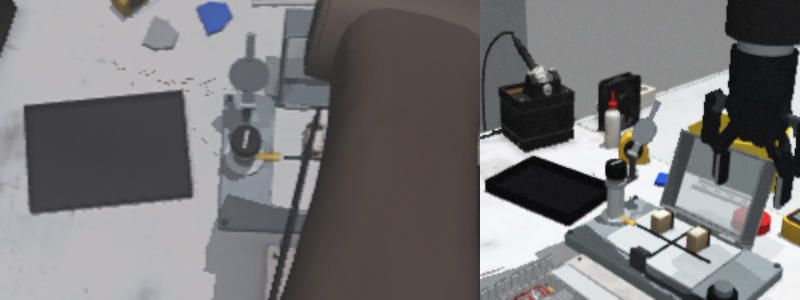

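The lid is open. Two relays stand in the back row, and the tab and cap are still open. I'll turn the wrist half round so its camera side faces away from the open lid.

Request:
play_rows(slide=[[0, 0, 0], [0, 0, 0], [0, 0, 0], [0, 0, 0], [0, 0, 0], [0, 0, 0], [0, 0, 0], [0, 0, 0]], turn=[[0, 0, 1], [0, 0, 1], [0, 0, 1], [0, 0, 1], [0, 0, 1], [0, 0, 1], [0, 0, 1], [0, 0, 1]], gripper=[0.8, 0.8, 0.8, 0.8, 0.8, 0.8, 0.8, 0.8])

```text
time: 23.62
ee_pos: [0.5466, -0.2922, 0.1788]
ee_rot: [3.141, 0.001, -0.655]
ft_force: [-0.2, -0.3, 0.4]
opening: 0.0681
grasp_force: 0.0
```

Request:
play_rows(slide=[[0, 0, 0], [0, 0, 0], [0, 0, 0], [0, 0, 0], [0, 0, 0], [0, 0, 0], [0, 0, 0], [0, 0, 0]], turn=[[0, 0, 1], [0, 0, 1], [0, 0, 1], [0, 0, 1], [0, 0, 1], [0, 0, 1], [0, 0, 1], [0, 0, 1]], gripper=[0.8, 0.8, 0.8, 0.8, 0.8, 0.8, 0.8, 0.8])

```text
time: 24.28
ee_pos: [0.5466, -0.2922, 0.1789]
ee_rot: [3.14, 0.001, -1.353]
ft_force: [0.3, 0.7, -0.8]
opening: 0.068
grasp_force: 0.0
```

Request:
play_rows(slide=[[0, 0, 0], [0, 0, 0], [0, 0, 0], [0, 0, 0], [0, 0, 0], [0, 0, 0], [0, 0, 0], [0, 0, 0]], turn=[[0, 0, 1], [0, 0, 1], [0, 0, 1], [0, 0, 1], [0, 0, 1], [0, 0, 1], [0, 0, 1], [0, 0, 1]], gripper=[0.8, 0.8, 0.8, 0.8, 0.8, 0.8, 0.8, 0.8])

```text
time: 24.95
ee_pos: [0.5465, -0.2922, 0.1788]
ee_rot: [3.14, -0.0, -2.051]
ft_force: [-0.7, 0.1, 0.3]
opening: 0.0683
grasp_force: 0.0
```

Request:
play_rows(slide=[[0, 0, 0], [0, 0, 0], [0, 0, 0], [0, 0, 0], [0, 0, 0], [0, 0, 0], [0, 0, 0], [0, 0, 0]], turn=[[0, 0, 1], [0, 0, 1], [0, 0, 1], [0, 0, 1], [0, 0, 1], [0, 0, 1], [0, 0, 1], [0, 0, 1]], gripper=[0.8, 0.8, 0.8, 0.8, 0.8, 0.8, 0.8, 0.8])

```text
time: 25.62
ee_pos: [0.5466, -0.2922, 0.1788]
ee_rot: [3.141, -0.001, -2.749]
ft_force: [0.6, -1.0, 0.1]
opening: 0.0686
grasp_force: 0.0
```

Request:
play_rows(slide=[[0, 0, -0.8], [0, 0, -0.5], [0, 0, 0], [0, 0, 0], [0, 0, 0], [0, 0, 0], [0, 0, 0], [0, 0, 0]], turn=[[0, 0, 1], [0, 0, 1], [0, 0, 1], [0, 0, 1], [0, 0, 0], [0, 0, 0], [0, 0, 0], [0, 0, 0]], gripper=[0.8, 0.8, 0.8, 0.8, 0.8, 0.8, 0.8, 0.8])

```text
time: 26.28
ee_pos: [0.5468, -0.2923, 0.2054]
ee_rot: [3.141, -0.001, -3.092]
ft_force: [-0.7, 0.9, -0.6]
opening: 0.0685
grasp_force: 0.0
```

```bash
python3 - <<'E'
from h import *
s=sensors.get_state();print(s['joints'][5]);w=load('w9')
for p in((.633,-.083,.054),(.636,-.155,.054)): print(proj(w,p,True))
rel((.636,-.155,.200),(np.pi,0,-3.1026))
c=w['color'];hsv=cv2.cvtColor(c,cv2.COLOR_BGR2HSV)
cv2.imwrite('pics/z10.png',cv2.resize(c[0:260,0:400],(800,520)))
E
```

```text
-1.3446497944626272
[111.7912152 101.702968 ]
[172.39627131  93.31222089]
d_tool mm [-95.9 132.7   5.3]
rot deg [ 0.01 -0.04  0.62]
```

View pics/z10.png

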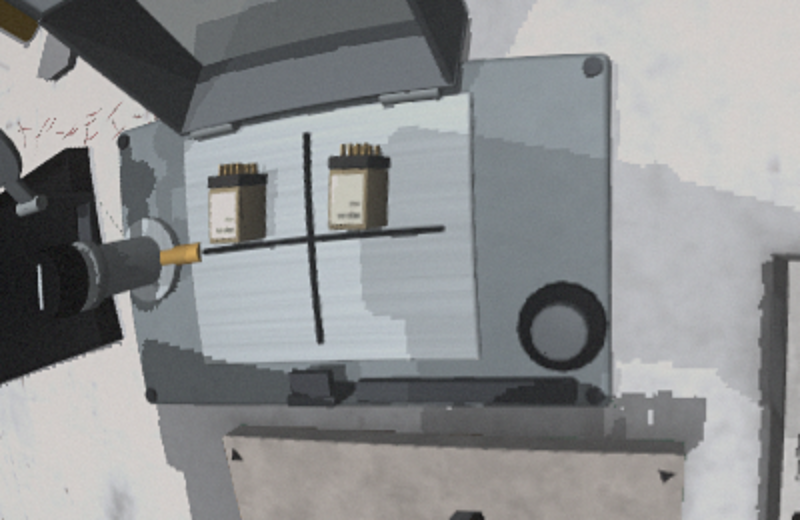

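The wrist view shows both relays lying with their pins toward the hinge, top faces at zoom (224,210) and (345,195). That matches my estimates within a few mm. Picking the -y one first.

Request:
play_rows(slide=[[-0.67, 0.948, 0.04], [-0.67, 0.948, 0.04], [-0.67, 0.948, 0.04], [-0.67, 0.948, 0.04], [-0.67, 0.948, 0.04], [-0.67, 0.948, 0.04], [-0.67, 0.948, 0.04], [0, 0, 0]], turn=[[0, 0, 0.12], [0, 0, 0], [0, 0, 0], [0, 0, 0], [0, 0, 0], [0, 0, 0], [0, 0, 0], [0, 0, 0]], gripper=[0.7, 0.7, 0.7, 0.7, 0.7, 0.7, 0.7, 0.7])

```text
time: 26.95
ee_pos: [0.6374, -0.1531, 0.1995]
ee_rot: [3.141, -0.0, -3.1]
ft_force: [-0.1, -0.3, 0.9]
opening: 0.0596
grasp_force: 0.0
```

Request:
play_rows(slide=[[0, 0, 0.9], [0, 0, 0.9], [0, 0, 0.9], [0, 0, 0.9], [0, 0, 0.9], [0, 0, 0.9], [0, 0, 0.9], [0, 0, 0]], turn=[[0, 0, 0], [0, 0, 0], [0, 0, 0], [0, 0, 0], [0, 0, 0], [0, 0, 0], [0, 0, 0], [0, 0, 0]], gripper=[0.7, 0.7, 0.7, 0.7, 0.7, 0.7, 0.7, 0.7])

```text
time: 27.62
ee_pos: [0.6328, -0.1562, 0.0702]
ee_rot: [3.141, -0.006, -3.104]
ft_force: [-1.8, 0.4, -1.4]
opening: 0.0597
grasp_force: 0.0
```

```bash
python3 - <<'E'
from h import *
s=sensors.get_state();print(s['ee_pos'],s['ee_rot'],s['opening'])
w=grab('wrist','w11');print(proj(w,(.634,-.155,.054),True))
cv2.imwrite('pics/z11.png',cv2.resize(w['color'][60:400,140:500],(540,510)))
E
```

```text
[ 0.63283002 -0.15617051  0.0702087 ] [ 3.14081926 -0.00622817 -3.10409079] 0.05974826159962688
[321.67053696 249.04772541]
```

View pics/z11.png

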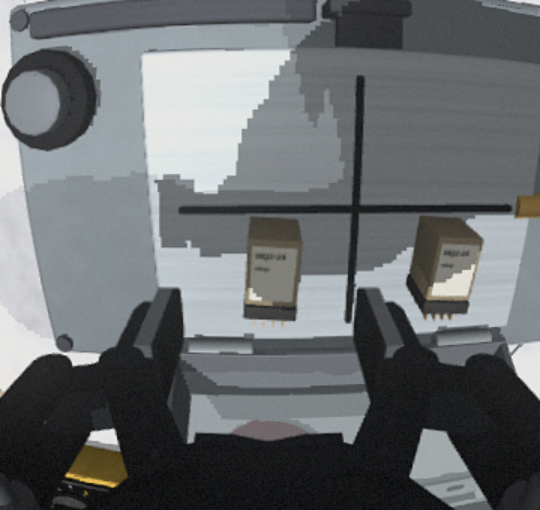

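The relay sits at crop x≈272, centred between the fingers. I'll descend, grip and lift.

Request:
play_rows(slide=[[0, 0, 0.65], [0, 0, 0.65], [0, 0, 0.6], [0, 0, 0], [0, 0, 0], [0, 0, 0], [0, 0, 0], [0, 0, 0]], turn=[[0, 0, 0], [0, 0, 0], [0, 0, 0], [0, 0, 0], [0, 0, 0], [0, 0, 0], [0, 0, 0], [0, 0, 0]], gripper=[0.7, 0.7, 0.7, 0.7, 0.5, 0.3, 0.1, 0.1], squeeze=35)

```text
time: 28.33
ee_pos: [0.6364, -0.1561, 0.0374]
ee_rot: [-3.141, 0.002, -3.104]
ft_force: [1.4, -0.3, 4.3]
opening: 0.0202
grasp_force: 34.9
```

Request:
play_rows(slide=[[0, 0, 0], [0, 0, 0], [0, 0, 0], [0, 0, -0.5], [0, 0, -0.9], [0, 0, -0.9], [0, 0, -0.9], [0, 0, -0.9]], turn=[[0, 0, 0], [0, 0, 0], [0, 0, 0], [0, 0, 0], [0, 0, 0], [0, 0, 0], [0, 0, 0], [0, 0, 0]], gripper=[0.1, 0.1, 0.1, 0.1, 0.1, 0.1, 0.1, 0.1])

```text
time: 29.0
ee_pos: [0.6352, -0.1561, 0.1195]
ee_rot: [3.141, -0.0, -3.104]
ft_force: [-0.2, -0.1, -0.4]
opening: 0.0205
grasp_force: 34.3
```

Request:
play_rows(slide=[[0, 0, -0.9], [0, 0, -0.9], [0, 0, -0.9], [0, 0, -0.9], [0, 0, -0.9], [0, 0, 0], [0, 0, 0], [0, 0, 0]], turn=[[0, 0, 0], [0, 0, 0], [0, 0, 0], [0, 0, 0], [0, 0, 0], [0, 0, 0], [0, 0, 0], [0, 0, 0]], gripper=[0.1, 0.1, 0.1, 0.1, 0.1, 0.1, 0.1, 0.1])

```text
time: 29.67
ee_pos: [0.635, -0.1559, 0.2079]
ee_rot: [3.141, -0.001, -3.105]
ft_force: [-0.6, 0.0, -1.9]
opening: 0.0202
grasp_force: 34.3
```

```bash
cat >> h.py <<'E'
def tray(n):
    c=grab('top',n);g=cv2.cvtColor(c['color'],cv2.COLOR_BGR2GRAY);m=np.zeros_like(g);m[130:235,190:322]=(g[130:235,190:322]<70)
    m=cv2.morphologyEx(m,cv2.MORPH_OPEN,np.ones((9,9)))
    k=max(cv2.findContours(m,0,2)[0],key=cv2.contourArea);r=cv2.minAreaRect(k);P=np.array([onz(c,*q,.022)[:2] for q in cv2.boxPoints(r)])
    print('tray',cv2.contourArea(k),r,P.round(3).tolist(),P.mean(0).round(3));return c
E
python3 - <<'E'
from h import *
c=tray('t12')
s=sensors.get_state();print(s['ee_pos'],s['ee_rot'],s['opening'])
rel((.58,.15,.20))
E
```

```text
tray 2002.5 ((255.5, 178.5), (61.0, 41.0), 90.0) [[0.689, 0.268], [0.698, 0.161], [0.536, 0.142], [0.527, 0.246]] [0.613 0.204]
[ 0.63484546 -0.15594084  0.20746746] [ 3.14117794e+00 -1.35439777e-03 -3.10452167e+00] 0.02010560155352025
d_tool mm [ 43.5 307.8   7.7]
```

Request:
play_rows(slide=[[0.066, 0.94, 0], [0.066, 0.94, 0], [0.066, 0.94, 0], [0.066, 0.94, 0], [0.066, 0.94, 0], [0.066, 0.94, 0], [0.066, 0.94, 0], [0.066, 0.94, 0]], turn=[[0, 0, 0], [0, 0, 0], [0, 0, 0], [0, 0, 0], [0, 0, 0], [0, 0, 0], [0, 0, 0], [0, 0, 0]], gripper=[0.1, 0.1, 0.1, 0.1, 0.1, 0.1, 0.1, 0.1])

```text
time: 30.38
ee_pos: [0.6186, -0.0053, 0.2071]
ee_rot: [-3.141, -0.002, -3.104]
ft_force: [0.1, 0.3, -0.5]
opening: 0.0205
grasp_force: 34.4
```

Request:
play_rows(slide=[[0.066, 0.94, 0], [0.066, 0.94, 0], [0.066, 0.94, 0], [0.066, 0.94, 0], [0.066, 0.94, 0], [0.066, 0.94, 0], [0.066, 0.94, 0], [0.066, 0.94, 0]], turn=[[0, 0, 0], [0, 0, 0], [0, 0, 0], [0, 0, 0], [0, 0, 0], [0, 0, 0], [0, 0, 0], [0, 0, 0]], gripper=[0.1, 0.1, 0.1, 0.1, 0.1, 0.1, 0.1, 0.1])

```text
time: 31.05
ee_pos: [0.6024, 0.1444, 0.207]
ee_rot: [-3.141, -0.002, -3.104]
ft_force: [-0.0, 0.5, -0.6]
opening: 0.0207
grasp_force: 34.4
```

```bash
python3 - <<'E'
from h import *
s=sensors.get_state();print(s['ee_pos'],s['opening'],s['grasp_force'])
w=grab('wrist','w13');c=grab('scene','s13')
for p in ((.645,.302,.022),(.686,.094,.022),(.545,.066,.022),(.506,.269,.022)): print(proj(w,p,True).round())
cv2.imwrite('pics/z13.png',np.vstack([cv2.resize(w['color'],(480,300)),cv2.resize(c['color'][80:280,160:480],(480,300))]))
E
```

```text
[0.60240566 0.14439365 0.20702971] 0.02070683316769712 34.351932406425476
[448. 216.]
[274. 243.]
[248. 121.]
[437.  96.]
```

View pics/z13.png

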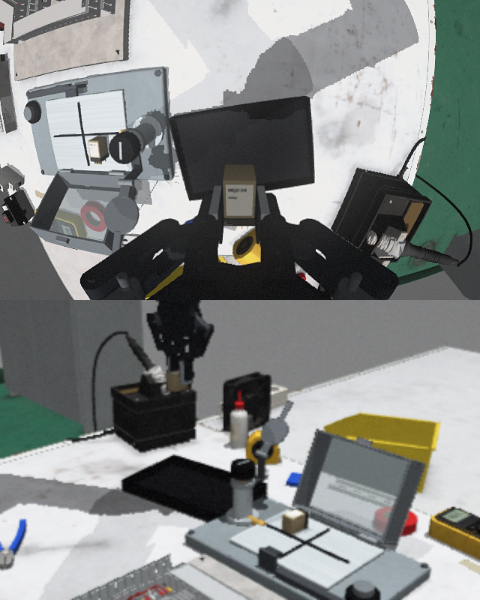

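The tray has moved: its wrist-view corners are at full-frame px (227,156), (407,129), (420,243) and (253,263).

```bash
python3 - <<'E'
from h import *
w=load('w13');P=np.array([onz(w,u,v,.022,True)[:2] for u,v in((227,156),(407,129),(420,243),(253,263))])
print(P.round(3).tolist(),P.mean(0),[np.linalg.norm(P[i]-P[i-1]).round(3) for i in range(4)])
d=P[1]-P[0]+P[2]-P[3];print(np.arctan2(-d[0],d[1]))
a=P.mean(0)-.04*d/np.linalg.norm(d);b=P.mean(0)+.04*d/np.linalg.norm(d);print(a,b)
c=load('s13');print([proj(c,[*p,.022]).round() for p in P])
rel((*a,.207))
E
```

```text
[[0.583, 0.042], [0.546, 0.237], [0.681, 0.271], [0.716, 0.067]] [0.63160607 0.15438167] [np.float64(0.135), np.float64(0.199), np.float64(0.139), np.float64(0.207)]
0.17643053220769644
[0.63862673 0.11500261] [0.6245854  0.19376073]
[array([304., 222.]), array([243., 200.]), array([276., 183.]), array([336., 202.])]
d_tool mm [-34.9 -32.1  -0. ]
```

Request:
play_rows(slide=[[-0.74, -0.19, 0], [-0.74, -0.19, 0], [0, 0, 0.9], [0, 0, 0.9], [0, 0, 0.9], [0, 0, 0.9], [0, 0, 0.9], [0, 0, 0.9]], turn=[[0, 0, 0], [0, 0, 0], [0, 0, 0], [0, 0, 0], [0, 0, 0], [0, 0, 0], [0, 0, 0], [0, 0, 0]], gripper=[0.1, 0.1, 0.1, 0.1, 0.1, 0.1, 0.1, 0.1])

```text
time: 31.82
ee_pos: [0.6325, 0.1363, 0.0985]
ee_rot: [-3.141, -0.002, -3.105]
ft_force: [0.3, 0.3, -1.2]
opening: 0.0207
grasp_force: 34.4
```

Request:
play_rows(slide=[[0, 0, 0.9], [0, 0, 0.9], [0, 0, 0.8], [0, 0, 0.5], [0, 0, 0.5], [0, 0, 0.25], [0, 0, 0], [0, 0, 0]], turn=[[0, 0, 0], [0, 0, 0], [0, 0, 0], [0, 0, 0], [0, 0, 0], [0, 0, 0], [0, 0, 0], [0, 0, 0]], gripper=[0.1, 0.1, 0.1, 0.1, 0.1, 0.1, 0.1, 0.1])

```text
time: 32.48
ee_pos: [0.6333, 0.1372, 0.0234]
ee_rot: [-3.141, 0.0, -3.104]
ft_force: [-0.4, -0.1, -0.2]
opening: 0.0205
grasp_force: 34.4
```

Down 6 mm more, then release and rise.

Request:
play_rows(slide=[[0, 0, 0.3], [0, 0, 0], [0, 0, 0], [0, 0, 0], [0, 0, 0], [0, 0, -0.5], [0, 0, -0.9], [0, 0, -0.9]], turn=[[0, 0, 0], [0, 0, 0], [0, 0, 0], [0, 0, 0], [0, 0, 0], [0, 0, 0], [0, 0, 0], [0, 0, 0]], gripper=[0.1, 0.2, 0.4, 0.5, 0.5, 0.5, 0.5, 0.5])

```text
time: 33.15
ee_pos: [0.6327, 0.1371, 0.064]
ee_rot: [-3.141, -0.001, -3.104]
ft_force: [0.6, 0.4, 0.4]
opening: 0.0429
grasp_force: 0.0
```

Request:
play_rows(slide=[[0, 0, -0.9], [0, 0, -0.9], [0, 0, -0.9], [0, 0, -0.9], [0, 0, -0.9], [0, 0, -0.9], [0, 0, -0.9], [0, 0, -0.5]], turn=[[0, 0, 0], [0, 0, 0], [0, 0, 0], [0, 0, 0], [0, 0, 0], [0, 0, 0], [0, 0, 0], [0, 0, 0]], gripper=[0.6, 0.7, 0.7, 0.7, 0.7, 0.7, 0.7, 0.7])

```text
time: 33.82
ee_pos: [0.6339, 0.1374, 0.2027]
ee_rot: [3.14, 0.004, -3.104]
ft_force: [0.2, 0.0, 0.5]
opening: 0.0596
grasp_force: 0.0
```

```bash
python3 - <<'E'
from h import *
w=grab('wrist','w14');rel((.6325,-.0835,.205))
P=[onz(w,u,v,.022,True)[:2] for u,v in((227,156),)]
m=cv2.inRange(cv2.cvtColor(w['color'],cv2.COLOR_BGR2HSV),(10,30,60),(35,255,255));n,l,st,ce=cv2.connectedComponentsWithStats(m)
for i in range(1,n):
    if st[i,4]>150: print(st[i],onz(w,*ce[i],.031,True).round(3),onz(w,*ce[i],.05,True).round(3))
E
```

```text
d_tool mm [  10.4 -220.9   -1.4]
[309 154  20  32 275] [0.622 0.137 0.031] [0.618 0.136 0.05 ]
[116 157  27  30 364] [ 0.629 -0.083  0.031] [ 0.624 -0.07   0.05 ]
[553 247  25  39 514] [0.747 0.521 0.031] [0.735 0.497 0.05 ]
[ 315  286   49   56 1526] [0.817 0.175 0.031] [0.801 0.172 0.05 ]
[256 328  62  28 976] [0.868 0.1   0.031] [0.849 0.102 0.05 ]
[ 179  350   46   50 1246] [ 0.971 -0.04   0.031] [ 0.946 -0.029  0.05 ]
```

Request:
play_rows(slide=[[0.04, -0.92, 0], [0.04, -0.92, 0], [0.04, -0.92, 0], [0.04, -0.92, 0], [0.04, -0.92, 0], [0.04, -0.92, 0], [0.04, -0.92, 0], [0.04, -0.92, 0]], turn=[[0, 0, 0], [0, 0, 0], [0, 0, 0], [0, 0, 0], [0, 0, 0], [0, 0, 0], [0, 0, 0], [0, 0, 0]], gripper=[0.7, 0.7, 0.7, 0.7, 0.7, 0.7, 0.7, 0.7])

```text
time: 34.53
ee_pos: [0.6317, -0.011, 0.1988]
ee_rot: [3.142, -0.001, -3.104]
ft_force: [0.9, -0.6, 0.3]
opening: 0.0596
grasp_force: 0.0
```

Request:
play_rows(slide=[[0.04, -0.92, 0], [0.04, -0.92, 0], [0.04, -0.92, 0], [0.04, -0.92, 0], [0, 0, 0.7], [0, 0, 0.9], [0, 0, 0.9], [0, 0, 0.9]], turn=[[0, 0, 0], [0, 0, 0], [0, 0, 0], [0, 0, 0], [0, 0, 0], [0, 0, 0], [0, 0, 0], [0, 0, 0]], gripper=[0.7, 0.7, 0.7, 0.7, 0.7, 0.7, 0.7, 0.7])

```text
time: 35.2
ee_pos: [0.6313, -0.084, 0.1302]
ee_rot: [3.141, -0.0, -3.105]
ft_force: [-0.2, -0.2, 0.7]
opening: 0.0601
grasp_force: 0.0
```

Request:
play_rows(slide=[[0, 0, 0.9], [0, 0, 0.9], [0, 0, 0.9], [0, 0, 0], [0, 0, 0], [0, 0, 0], [0, 0, 0], [0, 0, 0]], turn=[[0, 0, 0], [0, 0, 0], [0, 0, 0], [0, 0, 0], [0, 0, 0], [0, 0, 0], [0, 0, 0], [0, 0, 0]], gripper=[0.7, 0.7, 0.7, 0.7, 0.7, 0.7, 0.7, 0.7])

```text
time: 35.87
ee_pos: [0.6324, -0.0837, 0.0785]
ee_rot: [3.141, 0.002, -3.104]
ft_force: [0.3, 0.8, 0.0]
opening: 0.0598
grasp_force: 0.0
```

```bash
python3 - <<'E'
from h import *
w=grab('wrist','w15');s=sensors.get_state();print(s['ee_pos']);rel((.6325,-.0835,.031))
m=cv2.inRange(cv2.cvtColor(w['color'],cv2.COLOR_BGR2HSV),(10,30,60),(35,255,255));n,l,st,ce=cv2.connectedComponentsWithStats(m)
for i in range(1,n):
    if st[i,4]>300: print(st[i],onz(w,*ce[i],.054,True).round(3))
print(proj(w,(.6325,-.0835,.054),True))
E
```

```text
[ 0.63229369 -0.083638    0.07835935]
d_tool mm [-0.1  0.1 47.4]
[384 180  47  18 728] [ 0.598 -0.035  0.054]
[306 197  37  57 841] [ 0.617 -0.082  0.054]
[544 198  37  40 730] [0.612 0.093 0.054]
[ 88 301  51  29 495] [ 0.717 -0.255  0.054]
[ 92 329  38  40 597] [ 0.753 -0.275  0.054]
[518 336  36  47 580] [0.766 0.146 0.054]
[319.9468573  240.64163002]
```

Request:
play_rows(slide=[[0, 0, 0.75], [0, 0, 0.75], [0, 0, 0.75], [0, 0, 0], [0, 0, 0], [0, 0, 0], [0, 0, 0], [0, 0, 0]], turn=[[0, 0, 0], [0, 0, 0], [0, 0, 0], [0, 0, 0], [0, 0, 0], [0, 0, 0], [0, 0, 0], [0, 0, 0]], gripper=[0.7, 0.7, 0.7, 0.7, 0.5, 0.3, 0.1, 0.1])

```text
time: 36.58
ee_pos: [0.6327, -0.0836, 0.0337]
ee_rot: [3.142, 0.002, -3.104]
ft_force: [0.6, 1.1, 2.9]
opening: 0.0205
grasp_force: 35.0
```

Request:
play_rows(slide=[[0, 0, 0], [0, 0, 0], [0, 0, 0], [0, 0, -0.5], [0, 0, -0.9], [0, 0, -0.9], [0, 0, -0.9], [0, 0, -0.9]], turn=[[0, 0, 0], [0, 0, 0], [0, 0, 0], [0, 0, 0], [0, 0, 0], [0, 0, 0], [0, 0, 0], [0, 0, 0]], gripper=[0.1, 0.1, 0.1, 0.1, 0.1, 0.1, 0.1, 0.1])

```text
time: 37.25
ee_pos: [0.6315, -0.0838, 0.1157]
ee_rot: [3.142, -0.0, -3.104]
ft_force: [-0.3, 0.3, -0.4]
opening: 0.0204
grasp_force: 34.5
```

Request:
play_rows(slide=[[0, 0, -0.9], [0, 0, -0.9], [0, 0, -0.9], [0, 0, -0.9], [0, 0, -0.9], [0, 0, 0], [0, 0, 0], [0, 0, 0]], turn=[[0, 0, 0], [0, 0, 0], [0, 0, 0], [0, 0, 0], [0, 0, 0], [0, 0, 0], [0, 0, 0], [0, 0, 0]], gripper=[0.1, 0.1, 0.1, 0.1, 0.1, 0.1, 0.1, 0.1])

```text
time: 37.92
ee_pos: [0.6312, -0.0837, 0.2041]
ee_rot: [3.141, -0.0, -3.105]
ft_force: [-0.7, -0.0, 0.1]
opening: 0.0204
grasp_force: 34.5
```

Request:
play_rows(slide=[[0, 0.956, 0], [0, 0.956, 0], [0, 0.956, 0], [0, 0.956, 0], [0, 0.956, 0], [0, 0.956, 0], [0, 0.956, 0], [0, 0.956, 0]], turn=[[0, 0, 0], [0, 0, 0], [0, 0, 0], [0, 0, 0], [0, 0, 0], [0, 0, 0], [0, 0, 0], [0, 0, 0]], gripper=[0.1, 0.1, 0.1, 0.1, 0.1, 0.1, 0.1, 0.1])

```text
time: 38.58
ee_pos: [0.6252, 0.0698, 0.203]
ee_rot: [-3.141, -0.002, -3.104]
ft_force: [0.7, -0.6, -0.2]
opening: 0.0206
grasp_force: 34.5
```

Request:
play_rows(slide=[[0, 0.956, 0], [0, 0.956, 0], [0, 0.956, 0], [0, 0.956, 0], [0, 0.956, 0], [0, 0.956, 0], [0, 0.956, 0], [0, 0, 0]], turn=[[0, 0, 0], [0, 0, 0], [0, 0, 0], [0, 0, 0], [0, 0, 0], [0, 0, 0], [0, 0, 0], [0, 0, 0]], gripper=[0.1, 0.1, 0.1, 0.1, 0.1, 0.1, 0.1, 0.1])

```text
time: 39.25
ee_pos: [0.6204, 0.2054, 0.2027]
ee_rot: [-3.141, -0.002, -3.102]
ft_force: [0.5, 0.4, 0.0]
opening: 0.0205
grasp_force: 34.5
```

```bash
python3 - <<'E'
from h import *
w=grab('wrist','w16');s=sensors.get_state();print(s['ee_pos'],s['opening'],s['grasp_force'])
for p in ((.583,.042,.022),(.546,.237,.022),(.681,.271,.022),(.716,.067,.022)): print(proj(w,p,True).round())
cv2.imwrite('pics/z16.png',w['color'])
E
```

```text
[0.62026566 0.2041451  0.20272258] 0.02037262518304138 34.47735071182251
[175. 141.]
[353. 108.]
[374. 230.]
[204. 249.]
```

View pics/z16.png

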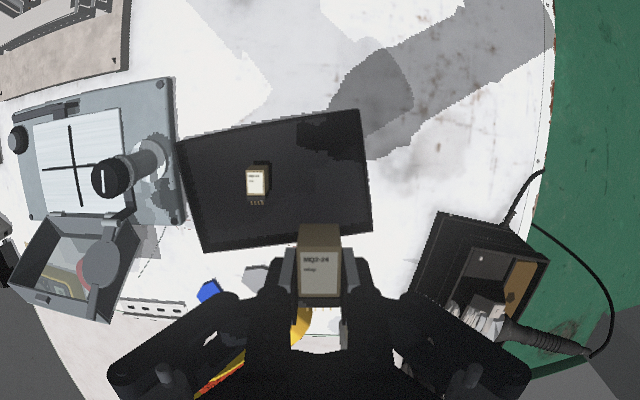

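The tray is at its predicted corners with relay 1 inside, and the chamber is empty. I'll lower the second relay.

Request:
play_rows(slide=[[0, 0, 0.9], [0, 0, 0.9], [0, 0, 0.9], [0, 0, 0.9], [0, 0, 0.9], [0, 0, 0.9], [0, 0, 0.9], [0, 0, 0.9]], turn=[[0, 0, 0], [0, 0, 0], [0, 0, 0], [0, 0, 0], [0, 0, 0], [0, 0, 0], [0, 0, 0], [0, 0, 0]], gripper=[0.1, 0.1, 0.1, 0.1, 0.1, 0.1, 0.1, 0.1])

```text
time: 39.97
ee_pos: [0.6205, 0.2017, 0.0587]
ee_rot: [-3.141, -0.001, -3.105]
ft_force: [0.2, 0.3, -0.7]
opening: 0.0203
grasp_force: 34.5
```

Request:
play_rows(slide=[[0, 0, 0.8], [0, 0, 0.6], [0, 0, 0.5], [0, 0, 0.25], [0, 0, 0], [0, 0, 0], [0, 0, 0], [0, 0, 0]], turn=[[0, 0, 0], [0, 0, 0], [0, 0, 0], [0, 0, 0], [0, 0, 0], [0, 0, 0], [0, 0, 0], [0, 0, 0]], gripper=[0.1, 0.1, 0.1, 0.1, 0.1, 0.1, 0.1, 0.1])

```text
time: 40.63
ee_pos: [0.6216, 0.2032, 0.0182]
ee_rot: [3.141, 0.001, -3.104]
ft_force: [0.3, 0.1, -0.5]
opening: 0.0205
grasp_force: 34.5
```

Request:
play_rows(slide=[[0, 0, 0], [0, 0, 0], [0, 0, 0], [0, 0, 0], [0, 0, -0.5], [0, 0, -0.9], [0, 0, -0.9], [0, 0, -0.9]], turn=[[0, 0, 0], [0, 0, 0], [0, 0, 0], [0, 0, 0], [0, 0, 0], [0, 0, 0], [0, 0, 0], [0, 0, 0]], gripper=[0.2, 0.4, 0.5, 0.5, 0.5, 0.5, 0.5, 0.5])

```text
time: 41.3
ee_pos: [0.621, 0.2028, 0.0826]
ee_rot: [-3.141, 0.0, -3.104]
ft_force: [0.6, 0.4, -0.4]
opening: 0.0426
grasp_force: 0.0
```

Request:
play_rows(slide=[[0, 0, -0.9], [0, 0, -0.9], [0, 0, -0.9], [0, 0, -0.9], [0, 0, -0.9], [0, 0, -0.9], [0, 0, 0], [0, 0, 0]], turn=[[0, 0, 0], [0, 0, 0], [0, 0, 0], [0, 0, 0], [0, 0, 0], [0, 0, 0], [0, 0, 0], [0, 0, 0]], gripper=[0.5, 0.5, 0.5, 0.5, 0.5, 0.5, 0.5, 0.5])

```text
time: 41.97
ee_pos: [0.6215, 0.2032, 0.1913]
ee_rot: [3.14, 0.003, -3.104]
ft_force: [-0.7, -0.5, 0.3]
opening: 0.0428
grasp_force: 0.0
```

```bash
python3 - <<'E'
from h import *
w=grab('wrist','w17');c=grab('scene','s17')
cv2.imwrite('pics/z17.png',np.vstack([cv2.resize(w['color'],(480,300)),cv2.resize(c['color'][80:280,160:480],(480,300))]))
E
```

```text
(no output)
```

View pics/z17.png

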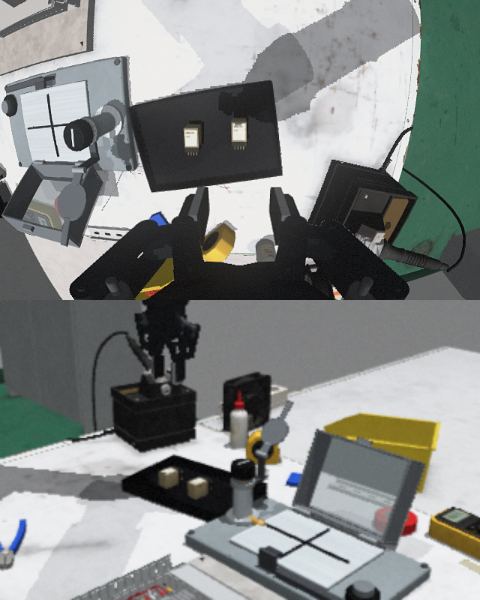

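Both relays rest in the tray, at (192,137) and (239,132) in the wrist view. The lid, tab and cap are open and the chamber is empty, so I'll hand in.

```bash
python3 -c "
from workcell import bot
print(bot.finish_job())"
```

```text
the job is handed in; nothing more can be done
None
```

I handed the job in with the tab folded back (about 2.3 rad), the cap at its stop (about 3.0 rad), the lid open and both relays (the only two in the pot) in the tray, which was knocked aside mid-run but lies flat; the hand-in call returned no verdict.

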